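# Hang the lift-off door of the bottle cabinet

## Robot

A 6-joint arm with a two-finger parallel gripper is mounted at the origin on the work surface. World frame = base frame: x ahead of the robot, y to its left, z up, the work surface at z = 0. Lengths are in m, angles in rad, forces in N, time in s.
With the tool pointing down it reaches from about 0.25 to 0.85 m from the base axis. Payload 12.5 kg.
Tool frame: the origin (TCP) lies where the fingers leave the gripper's body, on its centre line; the fingertips stand 84 mm ahead of it and the grasp point (between the pads) lies 65 mm ahead of it; z points along the fingers, y is the line along which they close (so a half turn about z gives the same grasp; the last joint's range is limited). The gripper opens to 93 mm and grips with 3 to 60 N. Pads are 15 mm wide; open, the fingers measure 128 mm over their backs; the gripper's body (75 mm by 188 mm) begins 65 mm behind the grasp point.
Start: joints at [-1.306, 0.351, 1.652, -0, 1.139, -0.085], TCP at [0.189, -0.517, 0.303] pointing down, gripper open.
Joint ranges: [-2.75, 2.75], [-0.79, 2.1], [0.01, 2.65], [-1.57, 4.71], [0.07, 3.14], [-2.87, 2.87]. Speed limits (rad/s): [2.22, 2.22, 2.79, 3.14, 3.14, 3.14].

## Interface

Orientations are given as a unit quaternion [w, x, y, z].
In Python, from bench import bot gives the robot as it stands.
- The arm moves only by the tool step_arm, never from a script. Its argument "series" is a list of rows, each a list of 4 numbers: the shift along the tool's x, y, z in m, then the turn about the tool's z in rad. A call has 1 to 8 rows; each row is the pose to reach, as a shift and turn from the pose commanded when the call began, along the tool's axes at that moment; what a row does not reach only later rows make up. A row lasts 1/12 s, in which the tool goes at most 41.7 mm and 7.16 degrees, less where a joint would pass 70% of its speed; a pose out of reach is approached as far as the arm can. A call with a gripper value outside its range is refused whole. "grip" is the closure, from -1 (fully open) to 1 (shut), set as the call begins (left out, the last holds). The fingers move at their own pace and stop on an object; "squeeze" is the grip in N (left out, the last holds). Time passes only in rows, so rows that repeat a pose let the fingers close. It gives the time, the measured TCP pose, the force, the opening and the grip force at its end, in the units of the state.
- bot.read_state(): the state, without advancing time (a new reading comes with each control period).
- bot.capture(name): name is "side" or "top"; returns a dict with "frame" (420x560x3 uint8, red, green, blue), "camera_matrix" (3x3 intrinsics, pixels), "rvec" (rotation vector, rad) and "tvec" (3), from world to camera coordinates, as OpenCV has them. Camera axes: x right, y down, z forward; pixel columns grow to the right and rows downward; lengths in m; the calibration is good to about 2 mm. A picture is of the moment at which its call begins. There is no depth.
- bot.sign_off(): hands the job in; it is judged then, once.
The state is a dict: "clock": time; "joint_pos": joint angles; "joint_velocities": joint speeds; "joint_torque": joint torques, N m; "eef_pos": TCP position; "eef_rot": TCP orientation; "wrist_force": force on the tool from outside, world axes, zero at the start; "ft_torque": the same for the moment, N m; "opening": finger opening in m; "grasp_force": force on a finger pad.
Only numpy, scipy, OpenCV 4.12 (cv2) and the standard library are available. Lean on these libraries where they do the work, as an engineer would, in place of code of your own. Each camera call takes 0.05 s, during which the arm holds its last target. There are 200 camera calls.

## Task

Take the grey door out of its wooden slot rack and hang it on the small bottle cabinet while it stands well open: lower it gently so that both hinge sockets go fully down over the two upright pintles. Then swing the door shut against its rubber bumpers and let go, without forcing the hinge, dropping the door or disturbing the other things on the bench.

Things in the scene. Friction and masses are not known exactly. Their poses are not given: they have to be found in the camera images.
- door_tab (a point): Centre of the black upright grip tab on top of the loose grey door (0.25 to 0.46 kg, centre of mass under the tab). Tab 12 mm thick (x), 40 wide (y), 45 tall; the point is 22.5 mm above the panel's top edge. Door axes: z up, x the panel's normal (outer face looks to -x), panel runs from the hinge towards -y. Starts upright in the rack slot, this point 197.5 mm above the bench.
- door_edge (a point): Middle of the door's free edge, in the panel's mid-plane: 156 mm to -y of the hinge axis; axes as door_tab. The panel is 12 mm thick, 134 mm wide, 165 mm tall; its lower edge is 82.5 mm below this point and 187.5 mm below the tab centre.
- door_socket (a point): On the door's hinge axis at the lower rim of its lower socket; axes as door_tab. 62 mm to +y of the tab centre, in the panel's mid-plane, 167.5 mm below the tab centre, 20 mm above the panel's lower edge. Both sockets are upright steel tubes open at both ends, 20 mm outside, 12 mm bore, 24 mm tall; the upper is 110 mm above the lower; their axis is 22 mm off the panel's edge.
- hinge_mark (a point): Rear end of the hinge's adjusting range, on the pintles' line, level with the lower pintle's shoulder (40 mm above the bench); axes as cabinet. The pintles' steel strip is bolted in slots: their common axis is 4 to 16 mm in front of this point (to cabinet -x; y and z are true): find it by feel or sight. It does not give when pushed. Fully home, the lower socket rim is at this height and the tab centre 207.5 mm up.
- pintle_mark (a point): The point 110 mm above hinge_mark, level with the upper pintle's shoulder; the pintle is in front of it by the same 4 to 16 mm. Both pintles: 9 mm diameter, 18 mm tall above the shoulder, blunt flat tips, shafts greased. Each stands on a 6 mm thick arm from the cabinet's left (+y) side. To pass under the upper arm the door must come in sideways with its socket rims 20 to 55 mm above the shoulders.
- cabinet: Small grey open-fronted bottle cabinet, fixed: 130 mm deep (x), 170 wide (y), 175 tall, origin under its centre, front (x = -65 mm) looking to its own -x. Hinge axis at y = +99 mm, x between -73 and -85 mm. Nothing latches the door; it turns freely on the pintles, opening clockwise seen from above: door yaw = cabinet yaw minus opening angle.
- cabinet_front (a point): Middle of the cabinet's open front face, 87.5 mm above the bench; axes as cabinet. Shut, the door panel lies parallel to the front against two rubber bumpers 8 mm proud at the right (-y) front edge: free edge towards -y, its mid-plane 14 mm in front of this face.
- rack: Wooden slot rack that parks the door, fixed: 110 mm long (y, along the slot), 45 mm wide (x), 55 mm tall, origin under its centre; slot 15 mm wide and 45 mm deep, open at the top and both ends.
- scale: Flat black bench scale, 190 x 150 x 23 mm, a bystander; origin under its centre.
- bottle_a: Small amber bottle, 40 mm diameter, 85 mm tall, a bystander; origin under its centre.
- bottle_b: Another such amber bottle, a bystander.
- bottle_c: Another such amber bottle, a bystander.
- tape_roll: Paper tape roll lying flat, 60 mm diameter, 20 mm tall, a bystander.
- spatula: Spatula lying flat, 160 mm long, a bystander.
- pot: Grey plastic pot, 70 mm diameter, 80 mm tall, a bystander.
There are look-alikes about, which are no part of the job. What is shaped like the part that bears door_tab but blue is not meant. What is shaped like the cabinet but yellow is not meant.

How it is judged:
On the way, in this order (a step that is already met when the one before it is completed fails the run):
1. the door is lifted clear of the rack (height (world z) of door_tab above 0.245 m), for 0.1 s.
2. both sockets are fully down over the pintles while the door stands open (free edge at least 60 mm out from shut) (height (world z) of door_socket between 0.036 and 0.043 m and horizontal distance between door_socket and hinge_mark below 0.02 m and angle between door_tab's own z axis and vertical below 0.05 rad and x of door_edge in the frame of cabinet below -0.139 m), for 0.2 s.
At the end, for the whole second after the job is handed in: The door hangs upright (within 3 degrees) with both sockets fully down on the pintle shoulders (within 3 mm), shut with its free edge within 10 mm of the bumpers, at rest and released (height (world z) of door_socket between 0.036 and 0.043 m and horizontal distance between door_socket and hinge_mark below 0.02 m and angle between door_tab's own z axis and vertical below 0.05 rad and x of door_edge in the frame of cabinet above -0.089 m and y of door_edge in the frame of cabinet below 0 m and linear speed of door below 0.02 m/s and angular speed of door below 0.1 rad/s); the robot touches nothing.
It fails at once if the door is pressed on the cabinet, its hinge or bumpers with more than 30 N (contact force between door and cabinet above 30 N or contact force between door and hinge_strip above 30 N).
It fails at once if the door is dropped or tipped over (angle between door_tab's own z axis and vertical above 0.6 rad).
It fails at once if a bystander is shifted by more than 25 mm (distance of any of scale, bottle_a, bottle_b, bottle_c, tape_roll, spatula, pot from where it was at the start of the episode above 0.025 m).
It also fails if it takes over 64 s, if anything falls off the work surface, if the arm or the gripper's body presses on something with over 40 N, if the wrist force passes 120 N, or if a joint passes its speed limit or range.

## Working session

There is one attempt and no reset: what is moved stays moved. The work goes in short steps, Python scripts to look and compute and a tool call to move; the robot and the scene stay as the last step left them, time stands still between calls to the robot, and variables do not carry over. Pictures are saved under pics/ and viewed, at most 10 in all, crops included, and the job is handed in when it is done.

Besides the shell and the picture viewer there is one more tool, called after ">>>" by a JSON object that holds its "op" and its "data". step_arm: Moves the arm, as the interface text tells. Its arguments: {"type":"object","properties":{"series":{"type":"array","items":{"type":"array","items":{"type":"number"}}},"grip":{"type":"number"},"squeeze":{"type":"number"}},"required":["series"]}

```bash
mkdir -p pics; ls; python3 - <<'E'
from bench import bot
import cv2,pickle
s=bot.read_state();print(s)
for n in("side","top"):
    c=bot.capture(n);pickle.dump(c,open(f"pics/{n}0.pkl","wb"))
    cv2.imwrite(f"pics/{n}0.png",cv2.resize(c["frame"][:,:,::-1],(800,600),interpolation=cv2.INTER_CUBIC));print(n,c["camera_matrix"],c["rvec"],c["tvec"])
E
```

```text
pics
{'clock': 0.0, 'joint_pos': array([-1.30557199e+00,  3.51208351e-01,  1.65243059e+00, -7.42610424e-06,
        1.13907250e+00, -8.45986938e-02]), 'joint_velocities': array([ 0.00035404, -0.00033113, -0.00011962,  0.00075675, -0.00034384,
        0.00048853]), 'joint_torque': array([ 4.89753947e-04, -4.97319317e+01, -2.85255575e+01,  6.98272604e-02,
        2.56223168e-02, -1.01465448e-04]), 'eef_pos': array([ 0.18846104, -0.51644128,  0.30221417]), 'eef_rot': array([-5.56810484e-04,  9.84741517e-01,  1.74022506e-01, -5.38095836e-05]), 'wrist_force': array([-0.19208103,  0.94545979, -0.14193449]), 'ft_torque': array([-0.02372207, -0.06145279,  0.02191951]), 'grasp_force': 0.0, 'opening': 0.0930394290507428}
side [[497.09519917   0.         276.18594796]
 [  0.         497.09519917 213.39765308]
 [  0.           0.           1.        ]] [ 0.07211008 -2.81158591  1.31751588] [0.56431762 0.23722378 1.52612552]
top [[484.88184982   0.         289.225925  ]
 [  0.         484.88184982 208.37984165]
 [  0.           0.           1.        ]] [ 2.14304786 -2.14786955  0.16734578] [-0.17460516  0.58731854  1.46505919]
```

View pics/side0.png

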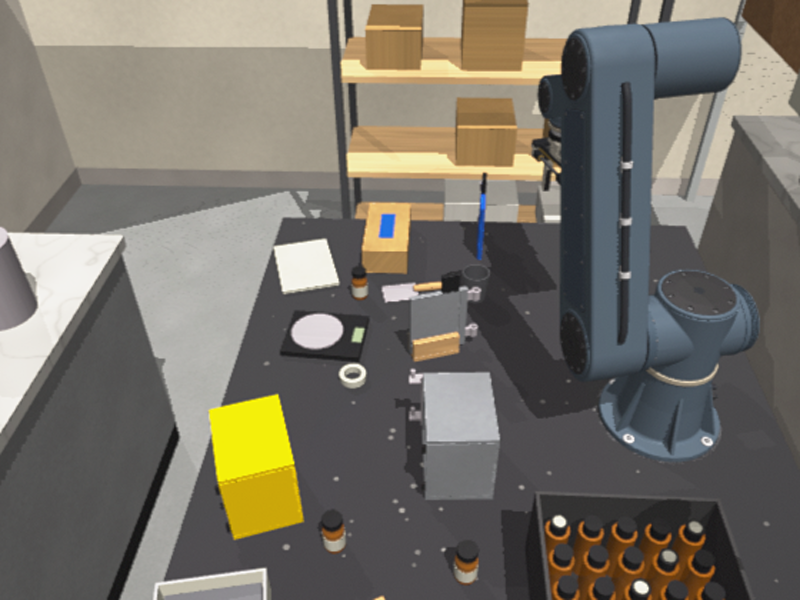

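View pics/top0.png

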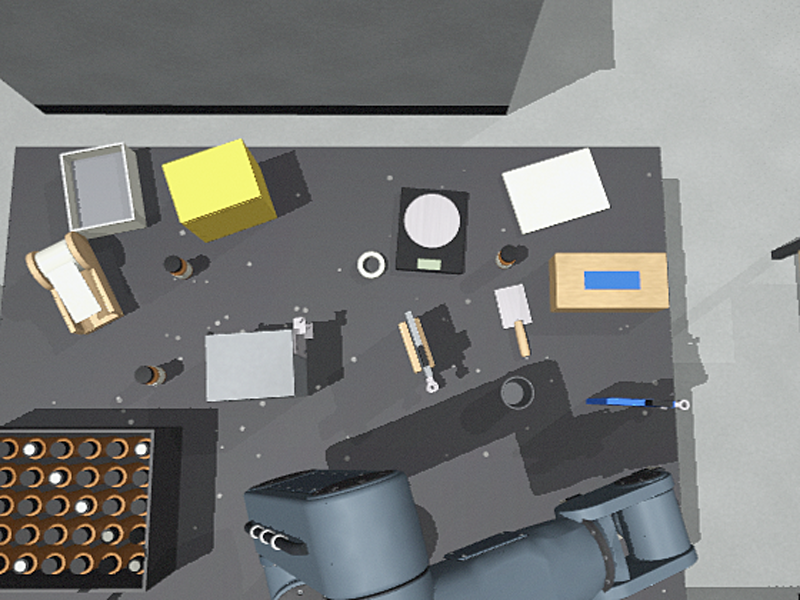

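The side view shows the door in its rack at about (438,325) and the grey cabinet at (460,430), in the 800-wide picture. The top view shows the door at (418,348), the cabinet at (250,365) and the pintles at (302,325). I'll enlarge both.

```bash
python3 - <<'E'
import cv2,pickle
def crop(n,x0,y0,w,h,k,o):
    f=pickle.load(open(f"pics/{n}0.pkl","rb"))["frame"][y0:y0+h,x0:x0+w,::-1]
    cv2.imwrite(o,cv2.resize(f,(w*k,h*k),interpolation=cv2.INTER_CUBIC))
crop("top",140,205,195,85,4,"pics/topc.png")
crop("side",278,195,76,160,1,"pics/x.png")
a=[]
import numpy as np
f=pickle.load(open("pics/side0.pkl","rb"))["frame"][:,:,::-1]
L=cv2.resize(f[195:270,275:355],None,fx=5,fy=5,interpolation=cv2.INTER_CUBIC)
R=cv2.resize(f[250:355,275:355],None,fx=5,fy=5,interpolation=cv2.INTER_CUBIC)
o=np.zeros((525,800,3),np.uint8);o[:375,:400]=L;o[:525,400:]=R
cv2.imwrite("pics/sidec.png",o)
E
```

```text
(no output)
```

View pics/topc.png

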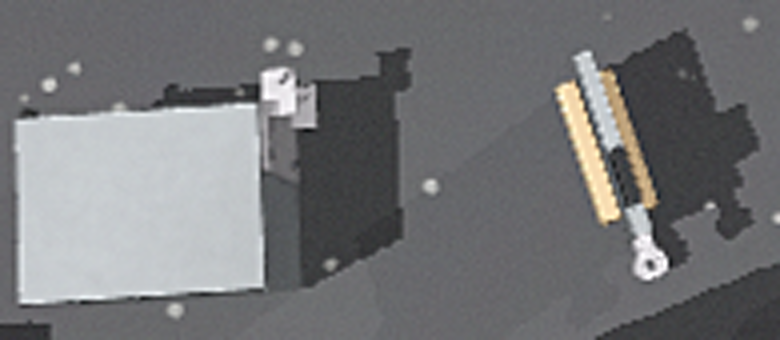

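View pics/sidec.png

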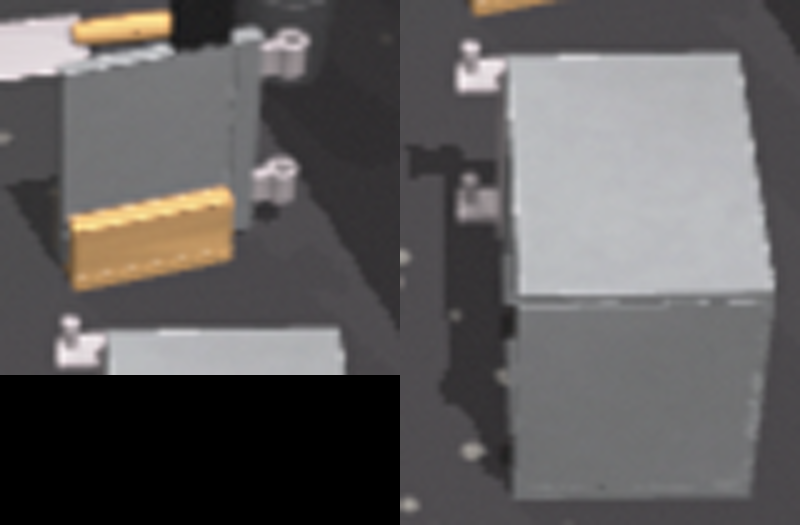

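The top crop shows the cabinet top corners at (15,120), (262,103), (265,287) and (20,303). The upper arm is at (280,92), the door's upper socket ring at (651,260), and the free end at (583,55). The side crop shows the upper pintle tip at (469,47) and the lower one at (474,180). The upper socket is at (293,38) in the left half. The cabinet front faces +x, with its hinge on the -y side.

```bash
cat > h.py <<'E'
import cv2,pickle,numpy as np
from scipy.optimize import least_squares
def cam(n,k=0):
    c=pickle.load(open(f"pics/{n}{k}.pkl","rb"));R=cv2.Rodrigues(np.array(c["rvec"],float))[0]
    return np.array(c["camera_matrix"]),R,np.array(c["tvec"],float).ravel()
def plane(n,uv,z,k=0):
    K,R,t=cam(n,k);d=R.T@np.linalg.inv(K)@[*uv,1];C=-R.T@t
    return C+d*(z-C[2])/d[2]
def proj(n,X,k=0):
    K,R,t=cam(n,k);p=K@(R@np.array(X)+t);return p[:2]/p[2]
def tri(a,b,k=0):
    f=lambda X:np.r_[proj("top",X,k)-a,proj("side",X,k)-b]
    r=least_squares(f,[.5,0,.1]);return r.x,r.fun
T=lambda x,y:np.array([x/4+140-.375,y/4+205-.375])   # topc crop
SL=lambda x,y:np.array([x/5+275-.4,y/5+195-.4])
SR=lambda x,y:np.array([(x-400)/5+275-.4,y/5+250-.4])
E
python3 - <<'E'
from h import *
np.set_printoptions(precision=4,suppress=True)
print("cab top");P=[plane("top",T(*p),.175) for p in [(15,120),(262,103),(265,287),(20,303)]]
for p in P:print(p)
for a,b in((0,1),(1,2),(2,3),(3,0)):print(np.linalg.norm(P[a]-P[b]),np.degrees(np.arctan2(*(P[b]-P[a])[[1,0]])))
print("side cab top",[plane("side",SR(*p),.175) for p in [(505,57),(740,55),(772,292),(518,295)]])
print("tri cab frontleft",tri(T(262,103),SR(505,57)), tri(T(265,287),SR(740,55)))
print("up tip side",plane("side",SR(469,43),.168),"base",plane("side",SR(469,66),.15),"low tip",plane("side",SR(474,176),.058))
print("up arm top corners",[plane("top",T(*p),.15) for p in[(262,71),(294,69),(297,112),(266,115)]])
print("low arm",[plane("top",T(*p),.04) for p in[(316,85),(317,128),(292,128)]])
print("socket",plane("top",T(651,260),.164),plane("side",SL(293,36),.164),tri(T(651,260),SL(293,36)))
print("free top",plane("top",T(583,55),.175),plane("side",SL(67,72),.175),tri(T(583,55),SL(67,72)))
print("rackcorners",[plane("top",T(*p),.055) for p in[(557,88),(605,222),(655,205)]])
E
```

```text
cab top
[0.4932 0.2355 0.175 ]
[0.5049 0.0621 0.175 ]
[0.3764 0.057  0.175 ]
[0.3658 0.2266 0.175 ]
0.17377223956340435 -86.1549508809548
0.12859449476327417 -177.73231379577987
0.16992630123004002 93.56298397481372
0.12770960026592304 3.9833274129584426
side cab top [array([0.5048, 0.0685, 0.175 ]), array([0.374, 0.061, 0.175]), array([0.3654, 0.2291, 0.175 ]), array([0.4937, 0.237 , 0.175 ])]
tri cab frontleft (array([0.5052, 0.063 , 0.1696]), array([-0.007 ,  0.0918, -0.0903, -0.0134])) (array([0.375 , 0.0577, 0.1718]), array([-0.0547,  0.509 , -0.5135, -0.047 ]))
up tip side [0.5256 0.0513 0.168 ] base [0.5255 0.0518 0.15  ] low tip [0.5222 0.0523 0.058 ]
up arm top corners [array([0.5307, 0.0669, 0.15  ]), array([0.5321, 0.0439, 0.15  ]), array([0.501 , 0.0411, 0.15  ]), array([0.4989, 0.0633, 0.15  ])]
low arm [array([0.5331, 0.0434, 0.04  ]), array([0.4997, 0.042 , 0.04  ]), array([0.4997, 0.0613, 0.04  ])]
socket [ 0.3946 -0.2118  0.164 ] [ 0.3909 -0.2162  0.164 ] (array([ 0.3931, -0.2115,  0.1679]), array([-0.0479,  0.4964, -0.5706, -0.0634]))
free top [ 0.5385 -0.1642  0.175 ] [ 0.535  -0.1599  0.175 ] (array([ 0.5372, -0.1641,  0.1719]), array([-0.0388,  0.601 , -0.6606, -0.1121]))
rackcorners [array([ 0.5287, -0.1439,  0.055 ]), array([ 0.4261, -0.1805,  0.055 ]), array([ 0.4389, -0.2186,  0.055 ])]
```

>>> {"op": "step_arm", "data": {"series": [[0,0,-0.08,0],[0,0,-0.08,0],[0.358,-0.214,-0.08,0],[0.358,-0.214,-0.08,0],[0.358,-0.214,-0.08,0],[0.358,-0.214,-0.08,0],[0.358,-0.214,-0.08,0],[0.358,-0.214,-0.08,0]], "grip": -1}}

```text
clock: 0.77
eef_pos: [0.3468, -0.3208, 0.3826]
eef_rot: [-0.0, 0.985, 0.174, -0.0]
wrist_force: [0.5, -0.1, -0.7]
opening: 0.0928
grasp_force: 0.0
```

>>> {"op": "step_arm", "data": {"series": [[0.1425,-0.084,0,0],[0.1425,-0.084,0,0],[0.1425,-0.084,0,0],[0.1425,-0.084,0,0.007],[0.1425,-0.084,0.06,0.007],[0.1425,-0.084,0.06,0.007],[0.1425,-0.084,0.06,0.007]]}}

```text
clock: 1.35
eef_pos: [0.4502, -0.1935, 0.3189]
eef_rot: [-0.002, 0.985, 0.171, -0.003]
wrist_force: [-0.6, -0.8, 0.5]
opening: 0.0928
grasp_force: 0.0
```

```bash
python3 - <<'E'
from bench import bot
import cv2,pickle,numpy as np
print({k:np.round(v,4) for k,v in bot.read_state().items() if k in("eef_pos","eef_rot","wrist_force","joint_pos","clock")})
o=[]
for n in("side","top"):
    c=bot.capture(n);pickle.dump(c,open(f"pics/{n}1.pkl","wb"));f=c["frame"][:,:,::-1]
    a=f[130:260,260:360] if n=="side" else f[190:320,260:360]
    o.append(cv2.resize(a,None,fx=4,fy=4,interpolation=cv2.INTER_CUBIC))
cv2.imwrite("pics/g1.png",np.hstack(o))
E
```

```text
{'clock': np.float64(1.35), 'joint_pos': array([-0.5009,  0.226 ,  1.7793, -0.    ,  1.1433,  0.7255]), 'eef_pos': array([ 0.4502, -0.1935,  0.3189]), 'eef_rot': array([-0.0022,  0.9852,  0.1713, -0.0027]), 'wrist_force': array([-0.5595, -0.8145,  0.4875])}
```

View pics/g1.png

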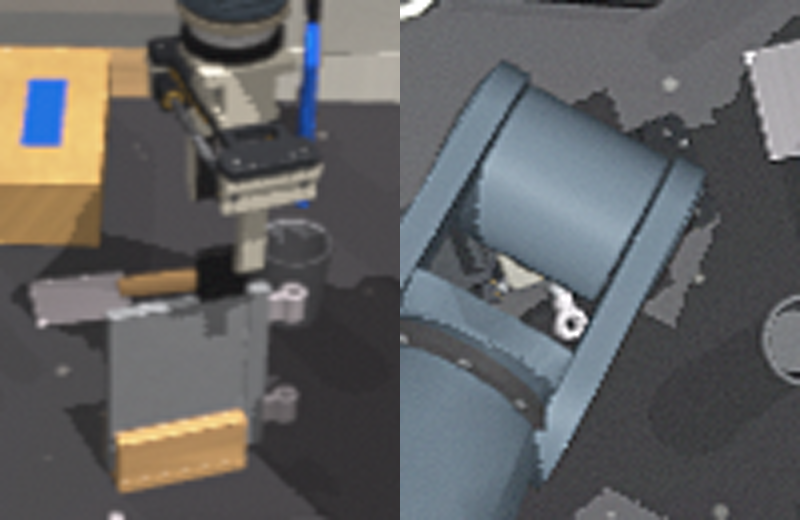

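The side crop (4x, origin 260,130) shows the near fingertip at about (250,270) and the black tab spanning about (197–240, 250–300). I'll check both against their predicted positions.

```bash
python3 - <<'E'
from h import *
np.set_printoptions(precision=1,suppress=True)
p=lambda X:(proj("side",X,1)-[260,130]+.375)*4
t=np.array([.452,-.193,.1975]);u=np.array([.942,.335,0])
n=np.array([-.335,.942,0])
for nm,X in dict(tipnear=[.4502-.018,-.1935+.05,.235],c=t,tl=t+.02*u+[0,0,.0225]+.006*n,tr=t-.02*u+[0,0,.0225]+.006*n,bl=t+.02*u-[0,0,.0225],br=t-.02*u-[0,0,.0225],sock=t-.062*u+[0,0,-.0335],free=t+.094*u-[0,0,.0225]).items():print(nm,p(X))
E
```

```text
tipnear [248.3 273.5]
c [220.1 271.7]
tl [199.6 258.1]
tr [247.9 248.9]
bl [195.4 298.6]
br [242.7 289.4]
sock [291.1 290.5]
free [106.5 316. ]
```

>>> {"op": "step_arm", "data": {"series": [[0.0015,0,0.03,0],[0.0015,0,0.053,0],[0.0015,0,0.053,0],[0.0015,0,0.053,0]]}}

```text
clock: 1.78
eef_pos: [0.4528, -0.195, 0.2709]
eef_rot: [0.0, 0.985, 0.17, 0.0]
wrist_force: [0.4, 0.7, 0.4]
opening: 0.093
grasp_force: 0.0
```

>>> {"op": "step_arm", "data": {"series": [[0,0,0,0],[0,0,0,0],[0,0,0,0],[0,0,0,0],[0,0,0,0],[0,0,0,0],[0,0,0,0],[0,0,0,0]], "grip": 1, "squeeze": 20}}

```text
clock: 2.45
eef_pos: [0.4526, -0.1944, 0.2698]
eef_rot: [0.0, 0.985, 0.171, -0.0]
wrist_force: [-0.1, 1.3, 0.0]
opening: 0.0441
grasp_force: 0.0
```

>>> {"op": "step_arm", "data": {"series": [[0,0,0.004,0],[0,0,0.004,0],[0,0,0.004,0],[0,0,0.004,0],[0,0,0.004,0],[0,0,0.004,0],[0,0,0.004,0],[0,0,0.004,0]]}}

```text
clock: 3.12
eef_pos: [0.4525, -0.1941, 0.2657]
eef_rot: [-0.0, 0.985, 0.171, -0.0]
wrist_force: [-0.6, 3.6, 0.9]
opening: 0.012
grasp_force: 19.9
```

>>> {"op": "step_arm", "data": {"series": [[0,0,-0.01,0],[0,0,-0.02,0],[0,0,-0.04,0],[0,0,-0.058,0],[0,0,-0.058,0],[0,0,-0.058,0],[0,0,-0.058,0]]}}

```text
clock: 3.7
eef_pos: [0.4524, -0.1944, 0.3232]
eef_rot: [0.0, 0.985, 0.171, -0.0]
wrist_force: [-0.5, -0.1, -2.8]
opening: 0.0117
grasp_force: 20.0
```

>>> {"op": "step_arm", "data": {"series": [[0.01,-0.009,0,0],[0.035,-0.03,0,0],[0.065,-0.056,0,0],[0.095,-0.082,0,0],[0.125,-0.109,0,0],[0.155,-0.135,0,0],[0.18,-0.156,0.008,0],[0.19,-0.165,0.012,0]]}}

```text
clock: 4.37
eef_pos: [0.5771, 0.0282, 0.3098]
eef_rot: [-0.0, 0.985, 0.172, -0.001]
wrist_force: [-0.0, -0.2, -2.8]
opening: 0.012
grasp_force: 20.0
```

>>> {"op": "step_arm", "data": {"series": [[0.007,-0.006,0.003,0],[0.007,-0.006,0.003,0],[0.007,-0.006,0.003,0],[0.007,-0.006,0.003,0]]}}

```text
clock: 4.7
eef_pos: [0.5803, 0.0316, 0.3088]
eef_rot: [0.0, 0.985, 0.17, -0.0]
wrist_force: [0.3, -0.3, -2.6]
opening: 0.0116
grasp_force: 20.0
```

```bash
python3 - <<'E'
from bench import bot
import cv2,pickle,numpy as np
print({k:np.round(v,4) for k,v in bot.read_state().items() if k in("eef_pos","eef_rot","wrist_force","joint_pos","clock")})
o=[]
for n in("side","top"):
    c=bot.capture(n);pickle.dump(c,open(f"pics/{n}2.pkl","wb"));f=c["frame"][:,:,::-1]
    a=f[220:320,230:330] if n=="side" else f[190:290,180:280]
    o.append(cv2.resize(a,(400,400) if n=="top" else (400,400),interpolation=cv2.INTER_CUBIC))
cv2.imwrite("pics/g2.png",np.hstack(o))
E
```

```text
{'clock': np.float64(4.7), 'joint_pos': array([-2.5600e-02,  4.0140e-01,  1.5617e+00, -4.0000e-04,  1.1787e+00,
        1.2038e+00]), 'eef_pos': array([0.5803, 0.0316, 0.3088]), 'eef_rot': array([ 1.000e-04,  9.854e-01,  1.700e-01, -1.000e-04]), 'wrist_force': array([ 0.2825, -0.3292, -2.5682])}
```

View pics/g2.png

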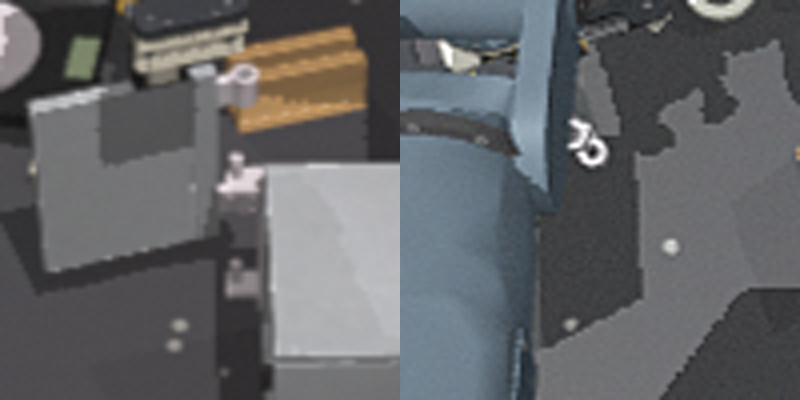

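The side crop (4x, origin 230,220) shows the upper socket's top ring at (245,70), the upper pintle tip at (236,156) and the lower pintle tip at (236,262). The top crop (origin 180,190) shows the socket ring at (190,150), counted from its own left edge.

```bash
python3 - <<'E'
from h import *
np.set_printoptions(precision=4,suppress=True)
S=lambda x,y:np.array([x/4+230-.375,y/4+220-.375]);Tt=lambda x,y:np.array([x/4+180-.375,y/4+190-.375])
print("sock side",plane("side",S(245,70),.2071,2),"top",plane("top",Tt(190,150),.2071,2),tri(Tt(190,150),S(245,70),2)[0])
print("tip",plane("side",S(236,156),.168,2),"low",plane("side",S(236,262),.058,2))
f=pickle.load(open("pics/side2.pkl","rb"))["frame"][:,:,::-1]
a=f[232:298,280:300]; b=f[230:250,280:300]
A=cv2.resize(a,None,fx=9,fy=9,interpolation=cv2.INTER_NEAREST)
t=pickle.load(open("pics/top0.pkl","rb"))["frame"][:,:,::-1][215:245,200:225]
B=cv2.resize(t,None,fx=15,fy=15,interpolation=cv2.INTER_NEAREST)
o=np.zeros((600,600,3),np.uint8);o[:594,:180]=A;o[:450,200:575]=B
cv2.imwrite("pics/z.png",o)
E
```

```text
sock side [0.5204 0.0055 0.2071] top [ 0.5103 -0.0037  0.2071] [ 0.5158 -0.0029  0.1985]
tip [0.5249 0.053  0.168 ] low [0.5245 0.0537 0.058 ]
```

View pics/z.png

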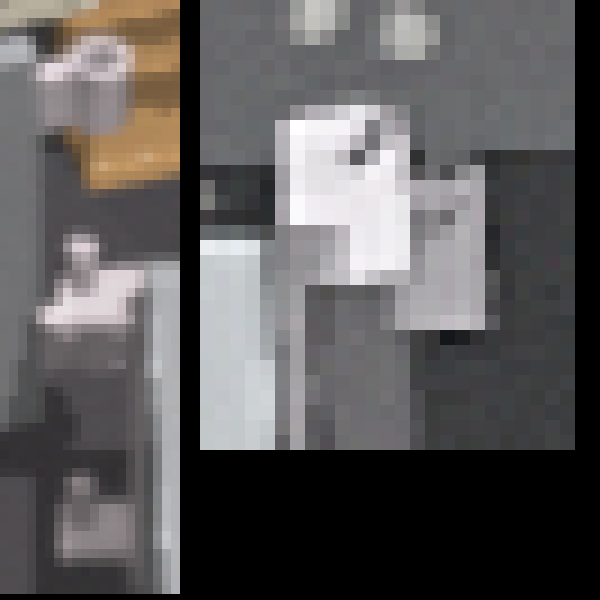

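The 9x side part shows the socket ring centre at (100,55) and the pintle shafts at columns 82 (upper, top at row 235) and 80 (lower, top at row 473). The 15x top part shows the arms and faint pintles at about (370,140) and (450,200).

```bash
python3 - <<'E'
from h import *
np.set_printoptions(precision=4,suppress=True)
S=lambda x,y:np.array([x/9+280-.5,y/9+232-.5]);Tt=lambda x,y:np.array([x/4+180-.375,y/4+190-.375]);Z=lambda x,y:np.array([(x-200)/15+200-.5,y/15+215-.5])
print("sock side",plane("side",S(100,55),.2071,2),"lower sock top view",plane("top",Tt(190,150),.0971,2))
print("tip",plane("side",S(82,238),.168,2),"base",plane("side",S(82,290),.15,2),"low",plane("side",S(80,476),.058,2))
print("top up tip",plane("top",Z(370,140),.168),"low tip",plane("top",Z(450,195),.058))
s=lambda X:(proj("side",X,2)-[280,232]+.5)*9
tt=lambda X:(proj("top",X,0)-[200,215]+.5)*15+[200,0]
for x in(.514,.518,.522,.526):print(x,s([x,.0525,.168]),s([x,.0525,.15]),s([x,.0525,.058]),s([x,.0525,.04]),"top",tt([x,.0525,.168]),tt([x,.0525,.15]),tt([x,.0525,.058]),tt([x,.0525,.04]))
print("pred sock",s([.5219,.0107,.2071]))
E
```

```text
sock side [0.5211 0.0076 0.2071] lower sock top view [0.5227 0.0099 0.0971]
tip [0.525  0.0503 0.168 ] base [0.5248 0.0554 0.15  ] low [0.5253 0.0508 0.058 ]
top up tip [0.5242 0.0475 0.168 ] low tip [0.526  0.0483 0.058 ]
0.514 [116.8377 244.1271] [116.3674 284.5108] [114.0782 481.0754] [113.6515 517.7142] top [342.5419 193.8174] [357.4474 204.2657] [428.0502 253.7563] [440.8639 262.7384]
0.518 [104.1044 243.7249] [103.7376 284.106 ] [101.9523 480.6589] [101.6195 517.2959] top [343.0112 172.7953] [357.9043 183.5075] [428.4506 234.2494] [441.2544 243.4588]
0.522 [ 91.3749 243.3228] [ 91.1115 283.7012] [ 89.8298 480.2426] [ 89.5909 516.8776] top [343.4802 151.7916] [358.3609 162.7671] [428.8508 214.7583] [441.6447 224.1947]
0.526 [ 78.6491 242.9208] [ 78.4892 283.2966] [ 77.7108 479.8264] [ 77.5657 516.4595] top [343.9487 130.8061] [358.8171 142.0446] [429.2505 195.2828] [442.0346 204.9459]
pred sock [97.0867 61.5165]
```

>>> {"op": "step_arm", "data": {"series": [[0.005,-0.011,0,0],[0.01,-0.022,0,0],[0.015,-0.033,0,0],[0.0177,-0.039,0,0],[0.0177,-0.039,0.006,0],[0.0177,-0.039,0.012,0],[0.0177,-0.039,0.012,0],[0.0177,-0.039,0.012,0]], "squeeze": 40}}

```text
clock: 5.47
eef_pos: [0.5841, 0.0753, 0.296]
eef_rot: [-0.0, 0.985, 0.17, -0.001]
wrist_force: [-0.6, 1.2, -3.2]
opening: 0.0115
grasp_force: 40.0
```

```bash
python3 - <<'E'
from bench import bot
import cv2,pickle,numpy as np
print({k:np.round(v,4) for k,v in bot.read_state().items() if k in("eef_pos","eef_rot","wrist_force","ft_torque","clock")})
o=[]
for n in("side","top"):
    c=bot.capture(n);pickle.dump(c,open(f"pics/{n}3.pkl","wb"));f=c["frame"][:,:,::-1]
    a=f[240:315,255:305] if n=="side" else f[200:275,200:250]
    o.append(cv2.resize(a,(400,600),interpolation=cv2.INTER_CUBIC))
cv2.imwrite("pics/g3.png",np.hstack(o))
E
```

```text
{'clock': np.float64(5.4667), 'eef_pos': array([0.5841, 0.0753, 0.296 ]), 'eef_rot': array([-0.000e+00,  9.854e-01,  1.704e-01, -7.000e-04]), 'wrist_force': array([-0.6494,  1.1646, -3.2473]), 'ft_torque': array([ 0.0353, -0.0037,  0.0647])}
```

View pics/g3.png

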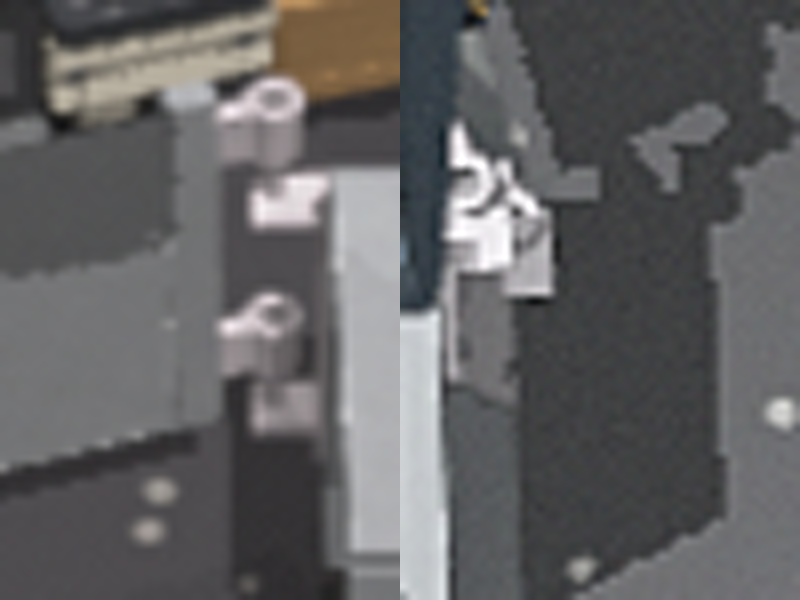

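The side crop (8x, origin 255,240) shows the socket rings at (276,97) and (275,310). The pintles are at columns 273 and 271, so the socket needs about 1 mm more in +x. I'll adjust and lower gently.

>>> {"op": "step_arm", "data": {"series": [[0.0007,0.0011,0,0],[0.0007,0.0011,0,0],[0.0007,0.0011,0.001,0],[0.0007,0.0011,0.002,0],[0.0007,0.0011,0.003,0],[0.0007,0.0011,0.004,0],[0.0007,0.0011,0.004,0],[0.0007,0.0011,0.004,0]]}}

```text
clock: 6.23
eef_pos: [0.5853, 0.0748, 0.2927]
eef_rot: [-0.0, 0.985, 0.171, -0.0]
wrist_force: [0.3, -0.1, -3.0]
opening: 0.0116
grasp_force: 40.0
```

>>> {"op": "step_arm", "data": {"series": [[0,0,0.0005,0],[0,0,0.001,0],[0,0,0.0015,0],[0,0,0.002,0],[0,0,0.002,0],[0,0,0.002,0]]}}

```text
clock: 6.73
eef_pos: [0.5853, 0.0748, 0.2907]
eef_rot: [-0.0, 0.985, 0.171, -0.0]
wrist_force: [0.3, 0.6, -3.7]
opening: 0.0115
grasp_force: 40.0
```

>>> {"op": "step_arm", "data": {"series": [[0,0,0.0005,0],[0,0,0.001,0],[0,0,0.0015,0],[0,0,0.002,0],[0,0,0.002,0],[0,0,0.002,0]]}}

```text
clock: 7.23
eef_pos: [0.5853, 0.0748, 0.2887]
eef_rot: [-0.0, 0.985, 0.171, -0.0]
wrist_force: [-0.8, 0.2, -2.8]
opening: 0.0118
grasp_force: 40.0
```

>>> {"op": "step_arm", "data": {"series": [[0,0,0.001,0],[0,0,0.002,0],[0,0,0.003,0],[0,0,0.004,0],[0,0,0.005,0],[0,0,0.005,0],[0,0,0.005,0]]}}

```text
clock: 7.82
eef_pos: [0.5852, 0.0748, 0.2836]
eef_rot: [-0.0, 0.985, 0.171, -0.0]
wrist_force: [-0.8, 1.0, -3.1]
opening: 0.0116
grasp_force: 40.0
```

>>> {"op": "step_arm", "data": {"series": [[0,0,0.001,0],[0,0,0.002,0],[0,0,0.003,0],[0,0,0.004,0],[0,0,0.005,0],[0,0,0.006,0],[0,0,0.006,0],[0,0,0.006,0]]}}

```text
clock: 8.48
eef_pos: [0.5852, 0.0748, 0.2776]
eef_rot: [-0.0, 0.985, 0.171, -0.0]
wrist_force: [-2.1, 2.3, -2.8]
opening: 0.0116
grasp_force: 40.0
```

>>> {"op": "step_arm", "data": {"series": [[0,0,0,0],[0,0,0.0005,0],[0,0,0.001,0],[0,0,0.0015,0],[0,0,0.002,0],[0,0,0.002,0]], "squeeze": 10}}

```text
clock: 8.98
eef_pos: [0.5853, 0.0747, 0.2756]
eef_rot: [0.0, 0.985, 0.171, -0.0]
wrist_force: [-1.2, 1.1, -3.4]
opening: 0.0122
grasp_force: 10.0
```

>>> {"op": "step_arm", "data": {"series": [[0,0,0.0005,0],[0,0,0.001,0],[0,0,0.0015,0],[0,0,0.0015,0]]}}

```text
clock: 9.32
eef_pos: [0.5858, 0.0748, 0.2749]
eef_rot: [0.0, 0.985, 0.171, 0.001]
wrist_force: [1.1, 2.4, 3.4]
opening: 0.012
grasp_force: 10.0
```

>>> {"op": "step_arm", "data": {"series": [[0,0,0,0],[0,0,0,0],[0,0,0,0],[0,0,0,0],[0,0,-0.001,0],[0,0,-0.001,0]], "grip": 0.6}}

```text
clock: 9.82
eef_pos: [0.5853, 0.0747, 0.2753]
eef_rot: [0.0, 0.985, 0.171, 0.0]
wrist_force: [-0.4, -0.0, -1.2]
opening: 0.0188
grasp_force: 0.0
```

```bash
python3 - <<'E'
from bench import bot
import cv2,pickle,numpy as np
print({k:np.round(v,4) for k,v in bot.read_state().items() if k in("eef_pos","eef_rot","wrist_force","opening","joint_pos","clock")})
c=bot.capture("side");f=c["frame"][:,:,::-1]
cv2.imwrite("pics/g4.png",cv2.resize(f[200:320,240:340],(600,600*120//100//1)[:2] if 0 else (500,600),interpolation=cv2.INTER_CUBIC))
for a in range(0,85,6):
    r=np.radians(a);print(a,np.round([-.062+.062*np.cos(r),-.062*np.sin(r),-r],4))
E
```

```text
{'clock': np.float64(9.8167), 'joint_pos': array([ 4.8100e-02,  4.5130e-01,  1.5731e+00, -1.0000e-04,  1.1172e+00,
        1.2761e+00]), 'eef_pos': array([0.5853, 0.0747, 0.2753]), 'eef_rot': array([0.    , 0.9853, 0.1706, 0.    ]), 'wrist_force': array([-0.3953, -0.0327, -1.231 ]), 'opening': np.float64(0.0188)}
0 [ 0. -0. -0.]
6 [-0.0003 -0.0065 -0.1047]
12 [-0.0014 -0.0129 -0.2094]
18 [-0.003  -0.0192 -0.3142]
24 [-0.0054 -0.0252 -0.4189]
30 [-0.0083 -0.031  -0.5236]
36 [-0.0118 -0.0364 -0.6283]
42 [-0.0159 -0.0415 -0.733 ]
48 [-0.0205 -0.0461 -0.8378]
54 [-0.0256 -0.0502 -0.9425]
60 [-0.031  -0.0537 -1.0472]
66 [-0.0368 -0.0566 -1.1519]
72 [-0.0428 -0.059  -1.2566]
78 [-0.0491 -0.0606 -1.3614]
84 [-0.0555 -0.0617 -1.4661]
```

View pics/g4.png

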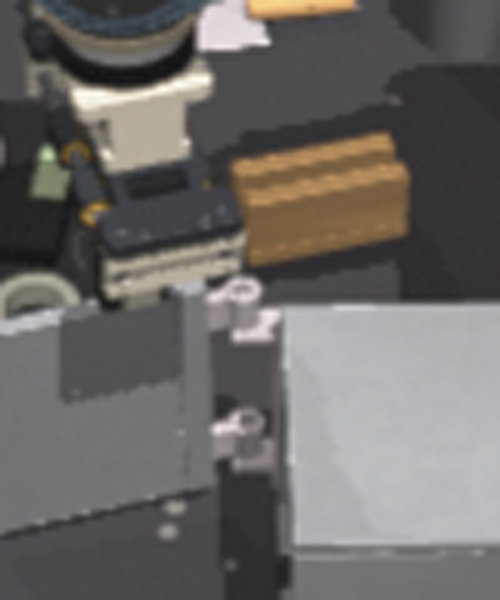

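The picture (5x) shows both sockets sitting on their arms, at (243,300) and (245,425), with the fingers loose around the tab. Next is the swing.

>>> {"op": "step_arm", "data": {"series": [[-0.0001,-0.0032,0,-0.052],[-0.0003,-0.0065,0,-0.105],[-0.0008,-0.0097,0,-0.157],[-0.0014,-0.0129,0,-0.209],[-0.0021,-0.016,0,-0.262],[-0.003,-0.0192,0,-0.314],[-0.0041,-0.0222,0,-0.367],[-0.0054,-0.0252,0,-0.419]]}}

```text
clock: 10.53
eef_pos: [0.5717, 0.0968, 0.2752]
eef_rot: [0.0, 0.928, 0.373, 0.0]
wrist_force: [0.2, -0.5, -0.2]
opening: 0.019
grasp_force: 0.1
```

>>> {"op": "step_arm", "data": {"series": [[-0.0001,-0.0032,0,-0.052],[-0.0003,-0.0065,0,-0.105],[-0.0008,-0.0097,0,-0.157],[-0.0014,-0.0129,0,-0.209],[-0.0021,-0.016,0,-0.262],[-0.003,-0.0192,0,-0.314],[-0.0041,-0.0222,0,-0.367],[-0.0054,-0.0252,0,-0.419]]}}

```text
clock: 11.2
eef_pos: [0.5503, 0.1113, 0.2752]
eef_rot: [0.0, 0.83, 0.558, 0.0]
wrist_force: [0.3, -0.3, 0.7]
opening: 0.0186
grasp_force: 0.1
```

>>> {"op": "step_arm", "data": {"series": [[-0.0001,-0.0032,0,-0.052],[-0.0003,-0.0065,0,-0.105],[-0.0008,-0.0097,0,-0.157],[-0.0014,-0.0129,0,-0.209],[-0.0021,-0.016,0,-0.262],[-0.0025,-0.0176,0,-0.288],[-0.003,-0.0192,0,-0.314],[-0.0036,-0.0207,0,-0.34]]}}

```text
clock: 11.87
eef_pos: [0.5299, 0.1158, 0.2753]
eef_rot: [0.0, 0.724, 0.69, 0.0]
wrist_force: [-0.1, 0.3, -0.4]
opening: 0.0189
grasp_force: 0.1
```

```bash
python3 - <<'E'
from bench import bot
import cv2
f=bot.capture("side")["frame"][:,:,::-1]
cv2.imwrite("pics/g5.png",cv2.resize(f[215:335,250:350],(500,600),interpolation=cv2.INTER_CUBIC))
E
```

```text
(no output)
```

View pics/g5.png

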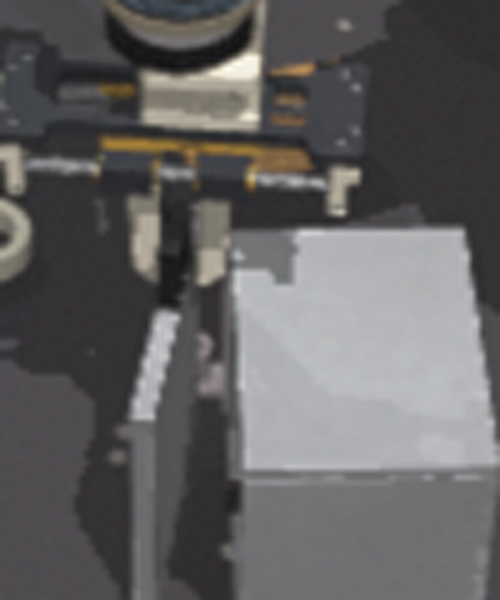

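The picture shows the door about 13° from shut: its free edge is at (143,425) and the cabinet front at (238,470). The outer finger is pushing the tab. I'll push on gently.

>>> {"op": "step_arm", "data": {"series": [[-0.0001,-0.002,0,-0.03],[-0.0003,-0.004,0,-0.06],[-0.0005,-0.006,0,-0.09],[-0.0007,-0.008,0,-0.12],[-0.001,-0.0095,0,-0.13],[-0.001,-0.011,0,-0.13],[-0.001,-0.012,0,-0.13],[-0.001,-0.012,0,-0.13]]}}

```text
clock: 12.58
eef_pos: [0.5178, 0.1154, 0.2753]
eef_rot: [-0.0, 0.679, 0.735, -0.0]
wrist_force: [-0.8, -0.4, -0.8]
opening: 0.0189
grasp_force: 0.0
```

>>> {"op": "step_arm", "data": {"series": [[0,-0.0007,0,0],[0,-0.0014,0,0],[0,-0.002,0,0],[0,-0.002,0,0],[0,-0.002,0,0]]}}

```text
clock: 13.0
eef_pos: [0.5159, 0.1152, 0.2752]
eef_rot: [-0.0, 0.678, 0.735, -0.0]
wrist_force: [-0.3, 0.5, -0.6]
opening: 0.0187
grasp_force: 0.0
```

```bash
python3 - <<'E'
from bench import bot
import cv2
print(bot.read_state()["wrist_force"],bot.read_state()["ft_torque"])
f=bot.capture("side")["frame"][:,:,::-1]
cv2.imwrite("pics/g6.png",cv2.resize(f[215:335,250:350],(500,600),interpolation=cv2.INTER_CUBIC))
E
```

```text
[-0.26531242  0.521563   -0.61008301] [-0.02737013 -0.05922779  0.04958721]
```

View pics/g6.png

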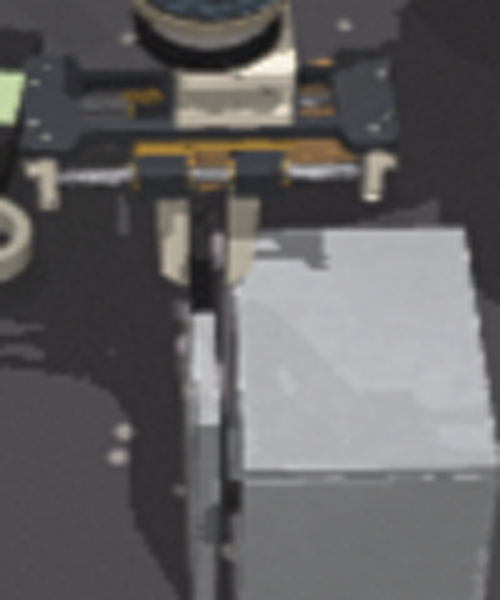

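I miscounted: that was my 11th picture, one over the limit of 10, so I won't view any more. It shows the door nearly shut, with its free edge at (206,420) and the cabinet front at (242,470), which leaves about 5 mm. I'll finish by force feedback.

>>> {"op": "step_arm", "data": {"series": [[0,-0.0005,0,0],[0,-0.001,0,0],[0,-0.0015,0,0],[0,-0.0015,0,0],[0,-0.0015,0,0]]}}

```text
clock: 13.47
eef_pos: [0.5144, 0.1151, 0.2753]
eef_rot: [-0.0, 0.678, 0.735, -0.0]
wrist_force: [-0.7, -0.6, 1.1]
opening: 0.0189
grasp_force: 0.0
```

>>> {"op": "step_arm", "data": {"series": [[0,-0.0005,0,0],[0,-0.001,0,0],[0,-0.001,0,0],[0,-0.001,0,0]]}}

```text
clock: 13.8
eef_pos: [0.5133, 0.115, 0.2752]
eef_rot: [-0.0, 0.678, 0.735, -0.0]
wrist_force: [0.1, -0.4, -0.7]
opening: 0.0183
grasp_force: 0.0
```

>>> {"op": "step_arm", "data": {"series": [[0,-0.0005,0,0],[0,-0.001,0,0],[0,-0.001,0,0],[0,-0.001,0,0]]}}

```text
clock: 14.13
eef_pos: [0.5123, 0.1149, 0.2752]
eef_rot: [-0.0, 0.678, 0.735, -0.0]
wrist_force: [-0.6, -0.5, 0.2]
opening: 0.0188
grasp_force: 0.0
```

```bash
python3 - <<'E'
from bench import bot
import numpy as np
# dark-gap / panel profile along a row near free edge in the side view: numbers only
f=bot.capture("side")["frame"].astype(int)
for r in(301,304,308):print(r,f[r,280:304].sum(1)//3)
E
```

```text
301 [ 50  51  52  52  51  52  53  61  80  90  92 105 113  89 108 111 112 106
 129 180 187 187 185 178]
304 [ 51  52  52  51  51  50  52  59  78  90  91  94  93  93 111 114 113 107
 127 175 179 183 182 177]
308 [ 51  51  51  52  52  51  51  51  67  89  91  93  95 100 111 103  85  90
 130 173 170 170 170 171]
```

```bash
python3 - <<'E'
from h import *
np.set_printoptions(precision=1,suppress=True)
th=np.radians(183.6);X=np.array([np.cos(th),np.sin(th)]);Y=np.array([-np.sin(th),np.cos(th)]);C=np.array([.4348,.147])
for d in(0,.005,.010,.02):
  for z in(.185,.1,.03):
    q=[proj("side",np.r_[C+X*(x)+Y*(-.057),z],2) for x in(-.085-d,-.073-d,-.065)]
    print(d,z,*q)
f=pickle.load(open("pics/side2.pkl","rb"))["frame"].astype(int)
from bench import bot
g=bot.capture("side")["frame"].astype(int)
for r in(299,315,325,335):print(r,g[r,280:304].sum(1)//3)
E
```

```text
0 0.185 [289.8 297.2] [294.5 297.2] [297.6 297.1]
0 0.1 [289.6 318.2] [294.1 318.2] [297.1 318.2]
0 0.03 [289.5 334.3] [293.9 334.2] [296.7 334.2]
0.005 0.185 [287.8 297.3] [292.5 297.2] [297.6 297.1]
0.005 0.1 [287.8 318.3] [292.2 318.2] [297.1 318.2]
0.005 0.03 [287.7 334.3] [292.  334.3] [296.7 334.2]
0.01 0.185 [285.9 297.3] [290.6 297.2] [297.6 297.1]
0.01 0.1 [285.9 318.3] [290.4 318.2] [297.1 318.2]
0.01 0.03 [285.9 334.3] [290.2 334.3] [296.7 334.2]
0.02 0.185 [282.  297.3] [286.7 297.3] [297.6 297.1]
0.02 0.1 [282.1 318.3] [286.6 318.3] [297.1 318.2]
0.02 0.03 [282.3 334.4] [286.6 334.3] [296.7 334.2]
299 [ 51  50  49  51  52  51  52  63  81  90  91 104 112 119 156 155 147 130
 130 176 179 176 175 174]
315 [ 50  52  51  50  50  51  53  52  52  68  89  91 100 103  77  50  36  45
  83 114 116 115 114 115]
325 [ 79  78  78  69  51  50  52  51  50  52  65  80  78  82  80  81  85  99
 110 112 113 113 113 114]
335 [ 78  77  77  78  78  79  77  78  78  71  56  55  66  81  82  86  89  91
 108 110 111 111 112 113]
```

The door measures within about 1 mm of shut in the side view, with no load on the hinge. I'll open the fingers and back straight up.

>>> {"op": "step_arm", "data": {"series": [[0,0.0015,0,0],[0,0.0015,0,0],[0,0.0015,0,0],[0,0.0015,0,0],[0,0.0015,0,0],[0,0.0015,0,0]], "grip": 0}}

```text
clock: 14.73
eef_pos: [0.5139, 0.115, 0.2752]
eef_rot: [-0.0, 0.678, 0.735, -0.0]
wrist_force: [0.3, 1.3, 0.7]
opening: 0.0459
grasp_force: 0.0
```

>>> {"op": "step_arm", "data": {"series": [[0,0,-0.01,0],[0,0,-0.03,0],[0,0,-0.06,0],[0,0,-0.1,0],[0,0,-0.12,0],[0,0,-0.12,0],[0,0,-0.12,0],[0,0,-0.12,0]]}}

```text
clock: 15.4
eef_pos: [0.5135, 0.115, 0.3946]
eef_rot: [-0.0, 0.678, 0.735, -0.0]
wrist_force: [-0.2, 0.2, -0.1]
opening: 0.0469
grasp_force: 0.0
```

```bash
python3 - <<'E'
from bench import bot
s=bot.read_state();print(s["clock"],s["eef_pos"],s["wrist_force"],s["opening"])
g=bot.capture("side")["frame"].astype(int)
for r in(299,308,315,325,335):print(r,g[r,280:304].sum(1)//3)
E
```

```text
15.4 [0.51354295 0.11496409 0.39461924] [-0.19483057  0.15150838 -0.11446082] 0.04688781332378161
299 [ 51  52  51  52  52  52  52  63  83  89  92 104 115 125 159 157 151 131
 137 189 190 188 186 186]
308 [ 52  52  52  50  51  51  51  53  69  89  90  94  98 100 111 105  85  91
 136 184 182 181 182 183]
315 [ 49  51  52  51  50  51  52  51  52  69  89  92 100 104  78  50  35  45
  85 115 116 116 115 115]
325 [ 78  78  76  70  53  51  51  51  52  51  65  80  75  84  81  82  86  99
 110 114 114 114 114 115]
335 [ 78  79  78  78  78  77  79  79  78  71  57  55  68  82  82  86  88  91
 110 111 111 111 112 113]
```

```bash
python3 - <<'E'
from bench import bot
from h import *
np.set_printoptions(precision=1,suppress=True,linewidth=200)
g=bot.capture("side")["frame"].astype(int).sum(2)//3
for r in range(258,342,3):print(r,' '.join(f"{v:3d}" for v in g[r,278:304]))
th=np.radians(183.6);X=np.array([np.cos(th),np.sin(th)]);Y=np.array([-np.sin(th),np.cos(th)]);C=np.array([.4348,.147])
h=C+X*-.084+Y*.099
for a in(-4,-2,0,2):
  r=np.radians(a); e=np.array([-np.sin(r),-np.cos(r)])  # cab frame dir hinge->edge, + = closing neg
  n=np.array([-np.cos(r),np.sin(r)])
  def W(s,t,z):
    q=np.array([-.084,.099])+s*e+t*n; return proj("side",np.r_[C+X*q[0]+Y*q[1],z],2)
  print(a,"free outer top/bot",W(.156,.006,.185),W(.156,.006,.02),"inner",W(.156,-.006,.185),W(.156,-.006,.02),"hinge-end outer",W(.022,.006,.185),W(.022,.006,.02),"tab",W(.062,0,.23))
E
```

```text
258  52  52  51  53  50  49  65 149 213 191 159  67  49  52  55  56  49  48  58  73  73  74  74  74  74  74
261  51  52  51  52  51  52  52  65  96 122 120  53  53  54  53  63 104 144 151 162 161 161 160 160 160 160
264  52  53  64  77  71  52  53  68  91  95  82  34  41  54  53  64 110 143 140 183 187 186 186 186 185 185
267  54  52  52  62  67  53  50  57 102 134  77  30  23  32  30  34  54  79 135 196 188 187 188 188 187 187
270  52  52  53  53  57  55  52  51  51  58  61  41  27  30  30  33  61  90 137 194 189 186 185 185 184 185
273  52  51  50  51  54  53  58  57  55  61  64  56  28  28  28  33  65  99 140 192 189 186 186 187 186 186
276  50  50  52  63  79  78  79  78  78  84 100 105  58  41  41  53  79  97 115 159 178 180 186 186 186 186
279  53  52  61  73  69  53  53  51  60  75  96 114 132 188 185 183 160  91  95 137 177 178 177 177 181 186
282  51  51  52  51  51  50  53  82 122 124 101 123 144 193 190 189 176 130  80 124 176 180 178 179 178 177
285  52  50  63  77  79  69  56  84 127 126  84 101 112 132 188 192 193 172  88 121 178 179 179 178 178 178
288  52  51  50  53 
[... 1805 characters left out ...]
11 112 113
339  77  78  78  79  78  78  78  78  80 109 145 147 137 103  60  50  47  38  38  64  98 110 111 112 111 112
-4 free outer top/bot [292.1 297.2] [291.6 336.5] inner [296.7 296.9] [295.9 336.2] hinge-end outer [287.2 260.1] [287.2 299.3] tab [290.9 258.7]
-2 free outer top/bot [290.  297.3] [289.7 336.5] inner [294.6 297.1] [294.  336.4] hinge-end outer [287.  260.1] [286.9 299.3] tab [290.1 258.7]
0 free outer top/bot [287.8 297.3] [287.7 336.5] inner [292.5 297.2] [292.  336.5] hinge-end outer [286.7 260.1] [286.6 299.2] tab [289.3 258.7]
2 free outer top/bot [285.7 297.2] [285.7 336.5] inner [290.4 297.3] [290.1 336.5] hinge-end outer [286.4 260. ] [286.4 299.2] tab [288.5 258.7]
```

The side-view numbers put the door against the cabinet front, well inside the shut limit. Nothing moved when I released it, and the robot is clear.

```bash
python3 -c "
from bench import bot
print(bot.sign_off())"
```

```text
the job is handed in; nothing more can be done
None
```

I hung the door on both pintles, swung it shut and released it with no noticeable force, then handed the job in at about 15.5 s; the verdict was not shown, and I viewed 11 pictures, one over the limit of 10.

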